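# Wedge up the front of a portion scale for levelling

## Robot

A 6-joint arm with a two-finger parallel gripper is mounted at the origin on the work surface. World frame = base frame: x ahead of the robot, y to its left, z up, the work surface at z = 0. Lengths are in mm, angles in rad, forces in N, time in s.
With the tool pointing down it reaches from about 275 to 750 mm from the base axis. Payload 10.2 kg.
Tool frame: the origin (TCP) lies midway between the tips of the shut fingers; the grasp point (between the pads) lies 19 mm behind it; z points along the fingers, y is the direction in which the jaws open and shut (so a half turn about z gives the same grasp; the last joint's range is limited). The gripper opens to 85 mm and grips with 20 to 120 N. Pads are 22 mm wide; open, the fingers measure 114 mm over their backs; the gripper's body (76 mm by 85 mm) begins 54 mm behind the grasp point. The pads swing forward as they close: fully open they stand 13 mm farther back than shut.
Start: joints at [0.896, 0.313, 1.498, -0, 1.331, -0.223], TCP at [229.22, 472.323, 231.294] pointing down, gripper open.
Joint ranges: [-2.94, 2.94], [-0.97, 2.17], [0.19, 2.56], [-1.23, 4.37], [0.02, 3.11], [-2.88, 2.88]. Speed limits (rad/s): [2.39, 2.39, 3.01, 3.14, 3.14, 3.14].

## Interface

Orientations are given as a unit quaternion [w, x, y, z].
In Python, from rig import ctrl gives the robot as it stands.
- The arm moves only by the tool carry_out, never from a script. Its argument "plan" is a list of rows, each a list of 3 entries, a list of its own where there are three numbers: the finger opening in mm, from 0 to 85.4, then the shift along the tool's x, y, z in mm, then the turn, a rotation vector about the tool's x, y, z in units of 6 degrees (1.0 is 6 degrees). In form: [[grip, [x, y, z], [ax, ay, az]], ...]. A call has 1 to 20 rows; each row shifts and turns the commanded pose from where the row before left it, along the tool's axes as they then stand; what a row does not reach is not made up. A row lasts 1/12 s, in which the tool goes at most 41.7 mm and 7.16 degrees, less where a joint would pass 70% of its speed; a pose out of reach is approached as far as the arm can. A call with a gripper value outside its range is refused whole. The fingers move at their own pace and stop on an object; "grip_force" is the grip in N (left out, the last holds). Time passes only in rows, so rows that do not move let the fingers close. It gives the time, the measured TCP pose, the force and the opening at its end, in the units of the state.
- ctrl.sense(): the state, without advancing time (a new reading comes with each control period).
- ctrl.capture(name): name is "scene" or "top" or "wrist"; returns a dict with "color" (420x560x3 uint8, blue, green, red), "range_z" (420x560 float32, mm along the optical axis (not along the pixel's ray), 0 where there is no reading), "fx", "fy", "cx", "cy" (pixels), "dist_coeffs" ([k1, k2, p1, p2, k3] as OpenCV has them; the pictures are not rectified), "cam_to_world" (4x4, takes a point from camera to world coordinates); the wrist camera has in their place "tool_from_camera" (4x4, takes a point from camera to tool coordinates, whose origin is the TCP and whose axes are the flange's). Camera axes: x right, y up, looking along -z (the intrinsics and any distortion apply to the point x, -y, -z); pixel columns grow to the right and rows downward; lengths in mm; the calibration is good to about 2 mm. A picture is of the moment at which its call begins: read the wrist's pose just before it.
- ctrl.finish_job(): hands the job in, once; it reports no verdict.
The state is a dict: "time_s": time; "joints": joint angles; "dq": joint speeds; "tau": joint torques, N m; "eef_pos": TCP position; "ee_rot": TCP orientation; "force": force on the tool from outside, world axes, zero at the start; "wrist_torque": the same for the moment, N m; "grip_width": opening from 0.0 (shut) to 1.0 (fully open).
Only numpy, scipy, OpenCV 4.12 (cv2) and the standard library are available. Lean on these libraries where they do the work, as an engineer would, in place of code of your own. Each camera call takes 0.05 s, during which the arm holds its last target.

## Task

The portion scale is to be levelled. First press its weighing platter down until it is fully home on its plugs; then take the levelling wedge and push it, lying flat and thin end first, under the middle of the scale's front edge until both front feet are just clear of the worktop, by two or three millimetres, so that a colleague can wind them down. Do not shove the scale along the worktop or disturb the other things, and finish still gripping the wedge in place: do not let go.

Things in the scene. Friction and masses are not known exactly. Their poses are not given: they have to be found in the camera images.
- scale: portion scale, white housing 200 (x) x 220 (y) mm on four rubber screw feet 10 mm high, 1.3 to 2 kg. Origin: centre of its footprint at worktop height; +x runs from the display front to the back, z up. The front (x = -100 mm) faces the robot within 0.25 rad; the flat underside is 10 mm up, clear between the feet; the sloped front rises from 21 mm at the edge to 40 mm at x = -50 mm
- platter (a joint): how far the platter stands above home, m: 0 is fully home, at the start 0.004 to 0.008. It slides straight down on four push-fit plugs under a push of about 4 N, then meets a hard stop; it stays where it is left
- platter_top (a point): middle of the platter's flat upper face (148 x 210 mm, stainless), 24 mm behind the scale's centre; 52 mm above the worktop when home
- front_edge (a point): middle of the lower front edge of the scale's housing (scale x = -100, y = 0, z = +10 mm): where the wedge goes in
- foot_left (a point): underside of the front left foot (scale x = -80, y = +85 mm), at worktop height while it stands
- foot_right (a point): underside of the front right foot (scale x = -80, y = -85 mm)
- foot_rear_left (a point): underside of the rear left foot (scale x = +80, y = +85 mm); stays on the worktop
- foot_rear_right (a point): underside of the rear right foot (scale x = +80, y = -85 mm); stays on the worktop
- wedge: white plastic levelling wedge 120 x 36 mm, left or right of the scale. Origin: centre of the underside; +x to the thin end (x = +60 mm, 3 mm thick), away from the robot within 0.6 rad. Its slick top climbs 1 in 5 to 19 mm at x = -20 mm; then the heel, a block 40 x 36 x 32 mm high, to grip. It meets the scale's edge 35 mm in; each 5 mm more lifts a front foot 0.9 mm; push 3 to 8 N
- wedge_tip (a point): middle of the wedge's thin end, at its underside (wedge x = +60 mm)
- wedge_heel (a point): centre of the wedge's heel block (wedge x = -40 mm, 16 mm above its underside)
- tub: plastic tub with white lid, 92 diameter x 105 mm high, standing on the other side of the scale from the wedge; leave alone. Origin: centre of the underside
- ring_mould: steel ring mould, 90 diameter x 45 mm high; leave alone. Origin: centre of the underside
- jar: glass jar with metal cap, 64 diameter x 85 mm high; leave alone. Origin: centre of the underside
Not all that is in view belongs to the job. Several things look just like the wedge: the one meant starts nearest to the robot's base.

How it is judged (in metres and radians):
On the way, in this order (a step that is already met when the one before it is completed fails the run):
1. the platter is pressed fully home while the scale stands on its feet, the wedge not yet under it (value of joint platter below 0.001 m and height (world z) of each of foot_left, foot_right below 0.0008 m and contact force between wedge and scale below 0.3 N), for 0.2 s.
2. the wedge, thin end in under the middle of the front edge, lifts both front feet clear (height (world z) of each of foot_left, foot_right above 0.001 m and contact force between wedge and scale above 1.5 N and x of wedge_tip in the frame of scale above -0.07 m), for 0.2 s.
At the end, for the whole second after the job is handed in: Platter within 1 mm of home; front feet 1 to 5.5 mm up, rear feet down; scale at rest within 15 mm of its place and borne by the wedge, which lies flat, over 30 mm in, within 35 mm of the middle and 0.3 rad of square; the gripper holds the wedge; nothing else touches the scale (all of step 2 and value of joint platter below 0.001 m and height (world z) of each of foot_left, foot_right below 0.0055 m and height (world z) of each of foot_rear_left, foot_rear_right below 0.001 m and contact force between the fingers and wedge above 4 N and contact force between each of the fingers, the arm, tub, jar, ring_mould and scale below 0.3 N and y of wedge_tip in the frame of scale between -0.035 and 0.035 m and angle between the x axis of wedge and the x axis of scale, either way round below 0.3 rad and angle between wedge's own z axis and vertical below 0.08 rad and distance of scale from where it was at the start of the episode below 0.015 m and linear speed of scale below 0.01 m/s); the arm keeps its last pose, push and grip.
It fails at once if the scale is shoved more than 25 mm (distance of scale from where it was at the start of the episode above 0.025 m).
It fails at once if the tub, ring mould or jar is disturbed by more than 20 mm (distance of any of tub, ring_mould, jar from where it was at the start of the episode above 0.02 m).
It also fails if it takes over 53 s, if anything falls off the work surface, if the arm or the gripper's body presses on something with over 40 N, if the wrist force passes 120 N, or if a joint passes its speed limit or range.

## Working session

There is one attempt and no reset: what is moved stays moved. The work goes in short steps, Python scripts to look and compute and a tool call to move; the robot and the scene stay as the last step left them, time stands still between calls to the robot, and variables do not carry over. Pictures are saved under pics/ and viewed, and the job is handed in when it is done.

Besides the shell and the picture viewer there is one more tool, called after "Call:" by a JSON object that holds its "fn" and its "kwargs", one argument or row to a line. carry_out: Moves the arm, as the interface text tells. Its arguments: {"type":"object","properties":{"plan":{"type":"array"},"grip_force":{"type":"number"}},"required":["plan"]}

```bash
ls; mkdir -p pics; cat > h.py <<'E'
import numpy as np, cv2, pickle
from rig import ctrl
def cap(n,fn):
    s=ctrl.sense(); c=ctrl.capture(n); cv2.imwrite('pics/'+fn+'.png',c['color']); pickle.dump((s,c),open(fn+'.pkl','wb')); return s,c
def world(c,T=None):
    h,w=c['range_z'].shape
    K=np.array([[c['fx'],0,c['cx']],[0,c['fy'],c['cy']],[0,0,1.]])
    uv=np.stack(np.meshgrid(np.arange(w),np.arange(h)),-1).reshape(-1,1,2).astype(np.float64)
    n=cv2.undistortPoints(uv,K,np.array(c['dist_coeffs'],float)).reshape(h,w,2)
    z=c['range_z']
    P=np.stack([n[...,0]*z,-n[...,1]*z,-z,np.ones_like(z)],-1)
    T=np.array(c['cam_to_world']) if T is None else T
    W=(P@T.T)[...,:3]; W[z==0]=np.nan
    return W
E
python3 - <<'E'
from h import *
for n in('scene','top'):
    s,c=cap(n,n+'0'); print(np.round(np.array(c['cam_to_world']),2).tolist(),c['fx'],c['dist_coeffs'])
print(s)
E
```

```text
pics
[[-0.43, -0.66, 0.62, 1337.17], [0.9, -0.31, 0.29, 395.77], [-0.0, 0.68, 0.73, 964.76], [0.0, 0.0, 0.0, 1.0]] 409.23804240226326 [-0.12696295  0.          0.          0.          0.        ]
[[0.05, 0.98, -0.21, 381.02], [-1.0, 0.05, -0.01, 38.27], [-0.0, 0.21, 0.98, 1127.55], [0.0, 0.0, 0.0, 1.0]] 429.4876493586342 [0.01117167 0.         0.         0.         0.        ]
{'time_s': 0.05, 'joints': array([ 8.95613616e-01,  3.13413607e-01,  1.49838108e+00,  5.39136892e-06,
        1.33097263e+00, -2.23402820e-01]), 'dq': array([ 0.00140367, -0.00021595, -0.00184456, -0.00045951, -0.0010157 ,
        0.00072318]), 'tau': array([ 1.91770763e-03, -4.13352835e+01, -2.60475844e+01, -2.43406485e-04,
        2.94265505e-03, -5.64237587e-05]), 'eef_pos': array([229.06176098, 472.13828505, 230.77476826]), 'ee_rot': array([-2.57453839e-04,  2.23974374e-01,  9.74594857e-01, -5.27905710e-04]), 'force': array([-0.48461577, -0.1765745 ,  0.57100746]), 'wrist_torque': array([ 0.02935407, -0.00497477,  0.01602965]), 'grip_width': 0.9997132429810708}
```

View pics/top0.png

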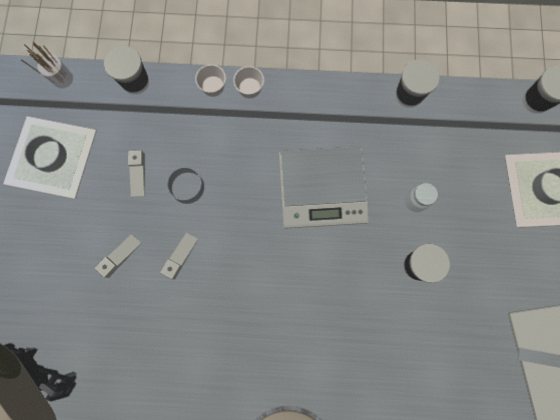

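View pics/scene0.png

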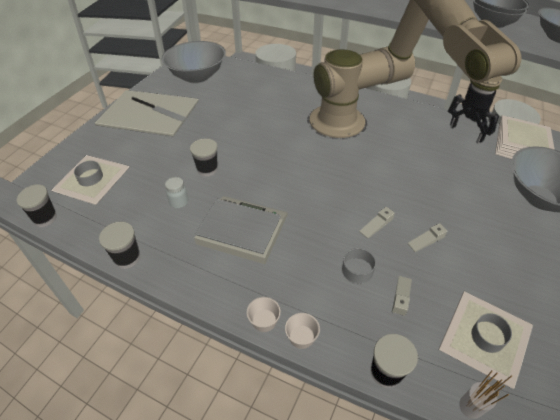

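```bash
python3 - <<'E'
from h import *
s,c=pickle.load(open('top0.pkl','rb')); W=world(c)
img=c['color'].copy()
z=np.nan_to_num(W[...,2])
print(np.nanmedian(W[...,2]))
v=np.clip(z*4,0,255).astype(np.uint8)
cv2.imwrite('pics/h0.png',cv2.applyColorMap(v,cv2.COLORMAP_JET))
E
```

```text
1.0240922027177248
```

View pics/h0.png

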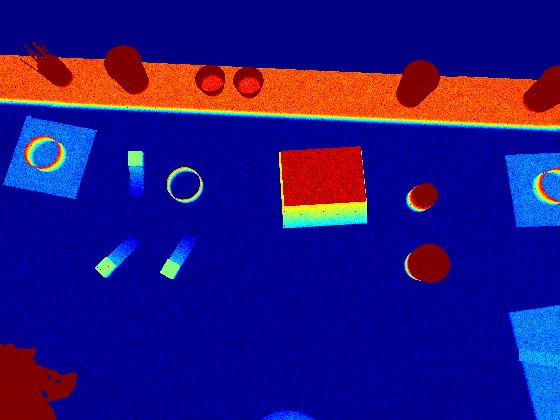

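The top view shows the scale at about (325,187) with its display towards the robot, the tub at (429,262), the jar at (425,195) and the ring mould at (186,185). Of the three wedge lookalikes, the one at (178,256) looks nearest the base. I'll measure them next.

```bash
cat >> h.py <<'E'
def rect(P):
    r=cv2.minAreaRect(P[:,:2].astype(np.float32)); return r
def comp(W,box,zlo,zhi):
    u0,v0,u1,v1=box; Q=W[v0:v1,u0:u1].reshape(-1,3); Q=Q[np.isfinite(Q[:,2])]
    return Q[(Q[:,2]>zlo)&(Q[:,2]<zhi)]
E
python3 - <<'E'
from h import *
for nm,boxes in (('top0',{'w1':(155,225,205,285),'w2':(88,225,146,282),'w3':(122,145,150,200),'scale':(270,135,380,235),'tub':(400,240,455,290),'jar':(405,180,440,215),'ring':(165,163,206,206)}),):
    s,c=pickle.load(open(nm+'.pkl','rb')); W=world(c)
    bg=W[240:340,250:380,2]; print('table',np.nanmedian(bg),np.nanstd(bg))
    for k,b in boxes.items():
        if k[0]=='w':
            H=comp(W,b,26,40); A=comp(W,b,5,45); print(k,'heel',rect(H),np.median(H[:,2]),H.mean(0),'all',rect(A))
        elif k=='scale':
            H=comp(W,b,49,75);A=comp(W,b,12,75); print(k,'plat',rect(H),np.median(H[:,2]),'all',rect(A))
            F=comp(W,b,20,44); print('front', rect(F))
        else:
            A=comp(W,b,15,130); zt=np.percentile(A[:,2],95); H=A[A[:,2]>zt-6]; print(k,zt,rect(H))
E
```

```text
table 0.5631972110188599 2.105807868095516
w1 heel ((434.6102294921875, 320.7408142089844), (36.96240997314453, 39.7486686706543), 65.15025329589844) 32.60506802866985 [434.52124566 320.17663918  32.41123558] all ((476.2040710449219, 303.4713134765625), (148.50778198242188, 126.1409683227539), 6.496439456939697)
w2 heel ((431.8883972167969, 484.2471618652344), (36.66226577758789, 39.594669342041016), 50.44346618652344) 32.42546182293245 [431.57705867 483.42909727  32.37589029] all ((469.8549499511719, 478.79705810546875), (143.0463104248047, 145.82997131347656), 1.5547586679458618)
w3 heel ((721.8809814453125, 444.34027099609375), (39.11435317993164, 35.813323974609375), 4.107259750366211) 32.26947468062929 [721.62453089 444.24076564  32.38248061] all ((691.306640625, 445.1250305175781), (150.33792114257812, 69.93266296386719), 6.375127792358398)
scale plat ((691.6278076171875, -55.43342590332031), (149.23533630371094, 209.86305236816406), 6.633730411529541) 59.473061727648656 all ((668.0037841796875, -58.17848205566406), (202.39779663085938, 220.1980743408203), 6.389842510223389)
front ((667.9725341796875, -58.18696594238281), (202.36111450195312, 220.2276153564453), 6.362428665161133)
tub 108.45751097301357 ((476.4300231933594, -311.62298583984375), (89.60952758789062, 89.7375259399414), 1.2280489206314087)
jar 88.44802222942099 ((648.9345092773438, -312.23114013671875), (54.98115921020508, 54.95867156982422), 48.84909439086914)
ring 47.257662324915394 ((655.2959594726562, 303.8695983886719), (88.76643371582031, 86.34598541259766), 5.464374542236328)
```

Poses from the top view:
- **Scale:** centre (668,-58), yaw 6.4°, footprint fits at 202 x 220 mm. The platter centre is (692,-55), about 7 mm above home.
- **Wedge:** nearest one has its heel at (434.6,320.7), yaw -24.9°, and sizes match.

I'll move above the platter first.

Call:
{"fn": "carry_out", "kwargs": {
  "plan": [
    [0, [-16, -7, 0], [0, 0, 0]],
    [0, [-32.5, -13.7, 5], [0, 0, 0]],
    [0, [-32.5, -13.7, 5], [0, 0, 0]],
    [0, [-32.5, -13.7, 5], [0, 0, 0]],
    [0, [-32.5, -13.7, 5], [0, 0, 0]],
    [0, [-32.5, -13.7, 5], [0, 0, 0]],
    [0, [-32.5, -13.7, 5], [0, 0, 0]],
    [0, [-32.5, -13.7, 5], [0, 0, 0]],
    [0, [-32.5, -13.7, 5], [0, 0, 0]],
    [0, [-32.5, -13.7, 5], [0, 0, 0]],
    [0, [-32.5, -13.7, 5], [0, 0, 0]],
    [0, [-32.5, -13.7, 5], [0, 0, 0]],
    [0, [-32.5, -13.7, 5], [0, 0, 0]],
    [0, [-32.5, -13.7, 5], [0, 0, 0]],
    [0, [-32.5, -13.7, 5], [0, 0, 0]],
    [0, [-32.5, -13.7, 5], [0, 0, 0]],
    [0, [-32.5, -13.7, 5], [0, 0, 0]],
    [0, [-32.5, -13.7, 5], [0, 0, 0]],
    [0, [-32.5, -13.7, 5], [0, 0, 0]],
    [0, [-32.5, -13.7, 5], [0, 0, 0]]
  ],
  "grip_force": 60
}}

```text
time_s: 1.77
eef_pos: [683.1, -46.2, 135.5]
ee_rot: [-0.0, 0.224, 0.975, 0.0]
force: [0.1, 0.3, 1.0]
grip_width: 0.001
```

Call:
{"fn": "carry_out", "kwargs": {
  "plan": [
    [0, [-10, -4, 15], [0, 0, 0]],
    [0, [0, 0, 25], [0, 0, 0]],
    [0, [0, 0, 20], [0, 0, 0]],
    [0, [0, 0, 10], [0, 0, 0]],
    [0, [0, 0, 0], [0, 0, 0]]
  ]
}}

```text
time_s: 2.18
eef_pos: [688.4, -52.3, 63.4]
ee_rot: [-0.003, 0.224, 0.975, 0.0]
force: [-0.6, 0.4, 1.0]
grip_width: -0.0
```

```bash
python3 - <<'E'
from h import *
s=ctrl.sense(); print(s['eef_pos'],s['force'])
E
```

```text
[688.38481208 -52.34757782  63.37679412] [-0.5563437   0.42314258  0.96599317]
```

Call:
{"fn": "carry_out", "kwargs": {
  "plan": [
    [0, [0, 0, 2], [0, 0, 0]],
    [0, [0, 0, 2], [0, 0, 0]],
    [0, [0, 0, 1], [0, 0, 0]],
    [0, [0, 0, 1], [0, 0, 0]],
    [0, [0, 0, 1], [0, 0, 0]],
    [0, [0, 0, 1], [0, 0, 0]],
    [0, [0, 0, 0], [0, 0, 0]]
  ]
}}

```text
time_s: 2.77
eef_pos: [689.9, -52.7, 58.6]
ee_rot: [0.0, 0.224, 0.975, 0.0]
force: [0.1, -0.7, 0.8]
grip_width: 0.001
```

Call:
{"fn": "carry_out", "kwargs": {
  "plan": [
    [0, [0, 0, 1], [0, 0, 0]],
    [0, [0, 0, 1], [0, 0, 0]],
    [0, [0, 0, 1], [0, 0, 0]],
    [0, [0, 0, 0], [0, 0, 0]],
    [0, [0, 0, 0], [0, 0, 0]]
  ]
}}

```text
time_s: 3.18
eef_pos: [689.9, -52.7, 55.3]
ee_rot: [0.0, 0.224, 0.975, 0.0]
force: [0.2, -0.1, 2.7]
grip_width: -0.005
```

Call:
{"fn": "carry_out", "kwargs": {
  "plan": [
    [0, [0, 0, 1], [0, 0, 0]],
    [0, [0, 0, 1], [0, 0, 0]],
    [0, [0, 0, 1], [0, 0, 0]],
    [0, [0, 0, 0], [0, 0, 0]],
    [0, [0, 0, 0], [0, 0, 0]]
  ]
}}

```text
time_s: 3.6
eef_pos: [689.8, -52.7, 52.1]
ee_rot: [0.0, 0.224, 0.975, 0.0]
force: [1.5, 0.6, 2.3]
grip_width: 0.0
```

Call:
{"fn": "carry_out", "kwargs": {
  "plan": [
    [0, [0, 0, 0.7], [0, 0, 0]],
    [0, [0, 0, 0.7], [0, 0, 0]],
    [0, [0, 0, 0], [0, 0, 0]],
    [0, [0, 0, 0], [0, 0, 0]]
  ]
}}

```text
time_s: 3.93
eef_pos: [689.8, -52.7, 52.0]
ee_rot: [0.0, 0.224, 0.975, -0.0]
force: [-1.5, 0.9, 10.1]
grip_width: -0.001
```

The platter has met its hard stop at z = 52.0 with 10 N. I'll press a little more and hold, then rise and head for the wedge.

Call:
{"fn": "carry_out", "kwargs": {
  "plan": [
    [0, [0, 0, 0.7], [0, 0, 0]],
    [0, [0, 0, 0], [0, 0, 0]],
    [0, [0, 0, 0], [0, 0, 0]],
    [0, [0, 0, 0], [0, 0, 0]],
    [0, [0, 0, 0], [0, 0, 0]]
  ]
}}

```text
time_s: 4.35
eef_pos: [689.9, -52.7, 52.0]
ee_rot: [0.0, 0.224, 0.975, -0.0]
force: [-4.2, 1.4, 14.3]
grip_width: -0.0
```

Call:
{"fn": "carry_out", "kwargs": {
  "plan": [
    [0, [0, 0, -4], [0, 0, 0]],
    [60, [0, 0, -30], [0, 0, 0]],
    [60, [0, 0, -35], [0, 0, 0]],
    [60, [0, 0, 0], [0, 0, 0]]
  ]
}}

```text
time_s: 4.68
eef_pos: [692.0, -53.3, 126.0]
ee_rot: [0.005, 0.224, 0.975, -0.0]
force: [1.1, -0.7, 1.8]
grip_width: 0.416
```

```bash
python3 - <<'E'
from h import *
s,c=cap('top','top1'); W=world(c)
H=comp(W,(270,135,380,235),12,75)
P=comp(W,(290,160,300,190),30,100); print('plat z',np.median(P[:,2]),len(P))
P=comp(W,(345,160,358,175),30,100); print('plat z',np.median(P[:,2]),len(P))
P=comp(W,(290,190,358,197),30,100); print('plat z',np.median(P[:,2]),len(P))
b=(155,225,205,285); Hh=comp(W,b,26,40); print(rect(Hh))
s=ctrl.sense(); print(s['time_s'],s['eef_pos'],s['ee_rot'],s['force'])
from scipy.spatial.transform import Rotation as R
q=s['ee_rot'];Rm=R.from_quat([q[1],q[2],q[3],q[0]]).as_matrix()
tgt=np.array([434.6,320.7,90]); print(Rm.T@(tgt-s['eef_pos'])); print(np.degrees(np.arctan2(Rm[1,1],Rm[0,1])))
E
```

```text
plat z 52.52506393580711 7
plat z 52.94194105037809 5
plat z 53.07770119168083 8
((450.8887023925781, 332.09259033203125), (6.987423896789551, 22.87685775756836), 43.96512985229492)
4.7333 [691.02836102 -53.07009102 122.78882991] [ 3.01811079e-03  2.23945430e-01  9.74597000e-01 -1.51600965e-04] [ 0.3002801   0.4566384  -0.59223462]
[394.05344086 224.31056628  30.6813991 ]
64.11831306575752
```

View pics/top1.png

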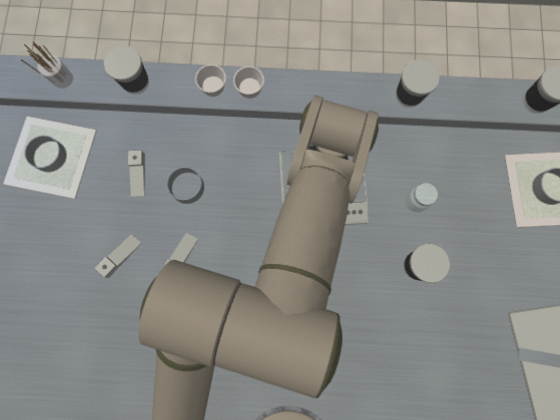

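The view is mostly blocked by the arm, but the visible platter now reads about 52 to 53 mm, which is home. Moving to the wedge.

Call:
{"fn": "carry_out", "kwargs": {
  "plan": [
    [60, [14, 8, 0], [0, 0, -0.17]],
    [60, [30, 17, 0], [0, 0, 0]],
    [60, [30, 17, 0], [0, 0, 0]],
    [60, [30, 17, 0], [0, 0, 0]],
    [60, [30, 17, 0], [0, 0, 0]],
    [60, [30, 17, 0], [0, 0, 0]],
    [60, [30, 17, 0], [0, 0, 0]],
    [60, [30, 17, 0], [0, 0, 0]],
    [60, [30, 17, 0], [0, 0, 0]],
    [60, [30, 17, 0], [0, 0, 0]],
    [60, [30, 17, 0], [0, 0, 0]],
    [60, [30, 17, 0], [0, 0, 0]],
    [60, [30, 17, 0], [0, 0, 0]],
    [60, [20, 11, 0], [0, 0, 0]],
    [60, [0, 0, 0], [0, 0, 0]],
    [60, [0, 0, 0], [0, 0, 0]],
    [60, [0, 0, 0], [0, 0, 0]]
  ]
}}

```text
time_s: 6.15
eef_pos: [426.3, 314.8, 118.5]
ee_rot: [-0.0, 0.215, 0.977, -0.0]
force: [-0.4, -0.5, -0.2]
grip_width: 0.704
```

```bash
cat >> h.py <<'E'
from scipy.spatial.transform import Rotation as R
def Rt(s): q=s['ee_rot']; return R.from_quat([q[1],q[2],q[3],q[0]]).as_matrix()
def delta(s,t): return np.round(Rt(s).T@(np.array(t)-s['eef_pos']),1)
def yaw(s): r=Rt(s); return np.degrees(np.arctan2(r[1,1],r[0,1]))
def wristworld(s,c):
    T=np.eye(4);T[:3,:3]=Rt(s);T[:3,3]=s['eef_pos']; return world(c,T@np.array(c['tool_from_camera']))
E
python3 - <<'E'
from h import *
s,c=cap('wrist','wr0'); print(s['eef_pos'],yaw(s),delta(s,[434.6,320.7,90]))
W=wristworld(s,c); print(np.nanpercentile(W[...,2],[5,50,95]))
z=np.nan_to_num(W[...,2]); cv2.imwrite('pics/wh0.png',cv2.applyColorMap(np.clip(z*5,0,255).astype(np.uint8),cv2.COLORMAP_JET))
s,c=cap('scene','sc1')
s,c=cap('top','top2'); W=world(c)
Hh=comp(W,(155,225,205,285),26,40); print(rect(Hh))
H=comp(W,(270,135,380,235),49,75);A=comp(W,(270,135,380,235),12,75); print('plat',rect(H),np.median(H[:,2]),'all',rect(A))
E
```

```text
[426.33299592 314.82402048 118.54956957] 65.12243976461376 [-5.   8.8 28.5]
[ -2.053502    -0.69677514 197.34799778]
((442.85919189453125, 316.42852783203125), (35.78987503051758, 20.72368812561035), 66.20841217041016)
plat ((691.5657958984375, -55.349456787109375), (148.73550415039062, 209.76319885253906), 6.186487197875977) 52.71854781984871 all ((667.24169921875, -58.276397705078125), (200.16671752929688, 220.49267578125), 6.27584981918335)
```

View pics/wr0.png

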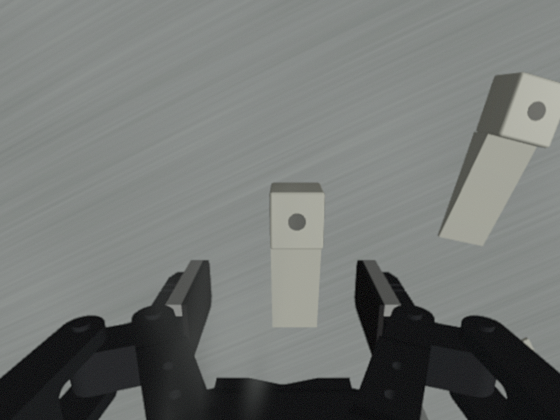

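View pics/wh0.png

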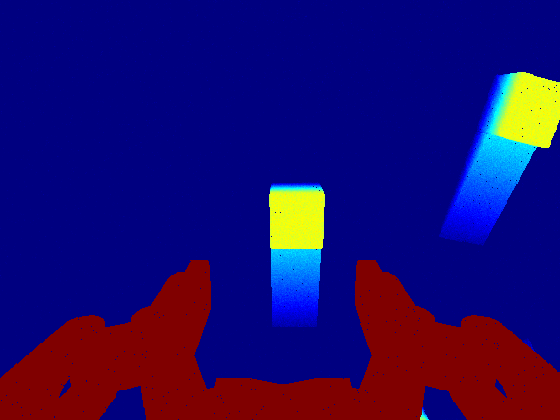

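The wrist view shows the wedge's heel at (297,215) between the fingers and squared up to them, with its thin end at (295,326). The second lookalike is at upper right. From the top view, the platter is home and the scale hasn't moved.

```bash
python3 - <<'E'
from h import *
s,c=pickle.load(open('wr0.pkl','rb')); W=wristworld(s,c)
H=comp(W,(255,170,340,255),28,36); r=rect(H); print(r,np.median(H[:,2]))
print(delta(s,[*r[0],30]))
A=comp(W,(255,180,340,335),2.5,40);print(rect(A))
E
```

```text
((435.35498046875, 321.7875671386719), (36.074684143066406, 39.9346809387207), 65.74742889404297) 30.95251586023143
[-5.3 10.2 88.5]
((471.3594665527344, 305.0994567871094), (36.153682708740234, 119.32159423828125), 65.2368392944336)
```

Call:
{"fn": "carry_out", "kwargs": {
  "plan": [
    [60, [-2, 4, 10], [0, 0, 0]],
    [60, [-3, 5.5, 25], [0, 0, 0]],
    [60, [0, 0, 25], [0, 0, 0]],
    [60, [0, 0, 25], [0, 0, 0]],
    [60, [0, 0, 15], [0, 0, 0]],
    [60, [0, 0, 10], [0, 0, 0]],
    [60, [0, 0, 2], [0, 0, 0]],
    [60, [0, 0, 0], [0, 0, 0]],
    [60, [0, 0, 0], [0, 0, 0]],
    [60, [0, 0, 0], [0, 0, 0]]
  ]
}}

```text
time_s: 7.13
eef_pos: [435.4, 322.2, 8.2]
ee_rot: [0.001, 0.215, 0.977, 0.001]
force: [-0.2, -0.6, 0.1]
grip_width: 0.706
```

Call:
{"fn": "carry_out", "kwargs": {
  "plan": [
    [60, [0, 0, 3], [0, 0, 0]],
    [60, [0, 0, 2], [0, 0, 0]],
    [50, [0, 0, 0], [0, 0, 0]],
    [40, [0, 0, 0], [0, 0, 0]],
    [30, [0, 0, 0], [0, 0, 0]],
    [25, [0, 0, 0], [0, 0, 0]],
    [25, [0, 0, 0], [0, 0, 0]],
    [25, [0, 0, 0], [0, 0, 0]],
    [25, [0, 0, 0], [0, 0, 0]],
    [25, [0, 0, 0], [0, 0, 0]]
  ],
  "grip_force": 60
}}

```text
time_s: 7.97
eef_pos: [434.9, 322.1, 2.4]
ee_rot: [0.0, 0.215, 0.977, 0.0]
force: [0.3, 0.2, 4.2]
grip_width: 0.407
```

```bash
python3 - <<'E'
from h import *
s,c=cap('wrist','wr1'); print(s['eef_pos'],yaw(s),s['force'],s['grip_width'],s['time_s'],s['joints'])
W=wristworld(s,c)
E
```

```text
[434.93713391 322.07591268   2.4463356 ] 65.13272749616542 [0.25619434 0.24784391 4.19932053] 0.4072795401300967 7.9667 [ 4.20803664e-01  6.36443301e-01  1.67320805e+00  4.79422603e-05
  8.31468469e-01 -7.16009122e-01]
```

View pics/wr1.png

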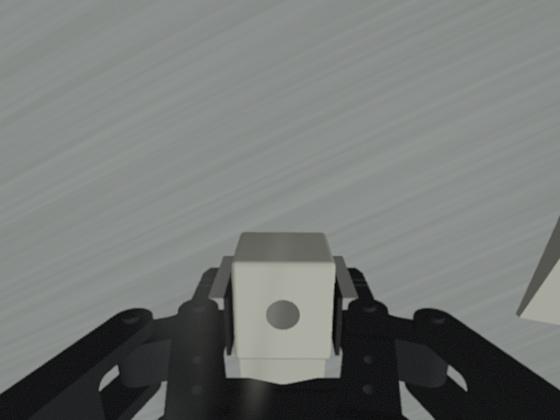

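The heel is gripped between both pads and square to them. Next I lift it and turn by +31.2° to match the scale.

Call:
{"fn": "carry_out", "kwargs": {
  "plan": [
    [25, [0, 0, -3], [0, 0, 0]],
    [25, [0, 0, -7], [0, 0, 0]],
    [25, [0, 0, -10], [0, 0, -0.4]],
    [25, [0, 0, -10], [0, 0, -0.8]],
    [25, [0, 0, -5], [0, 0, -0.8]],
    [25, [0, 0, 0], [0, 0, -0.8]],
    [25, [0, 0, 0], [0, 0, -0.8]],
    [25, [0, 0, 0], [0, 0, -0.8]],
    [25, [0, 0, 0], [0, 0, -0.6]],
    [25, [0, 0, 0], [0, 0, -0.2]],
    [25, [0, 0, 0], [0, 0, 0]],
    [25, [0, 0, 0], [0, 0, 0]]
  ]
}}

```text
time_s: 9.02
eef_pos: [434.7, 322.0, 37.3]
ee_rot: [-0.0, -0.054, 0.999, -0.0]
force: [-0.5, -0.3, -0.7]
grip_width: 0.419
```

```bash
python3 - <<'E'
from h import *
s=ctrl.sense(); print(s['eef_pos'],yaw(s),s['force'],s['grip_width'],s['time_s'])
print(delta(s,[438.9,-83.5,35]))
E
```

```text
[434.72411266 321.95610444  37.31106232] 96.23799223769984 [-0.49020066 -0.26384209 -0.68847696] 0.41913736828434056 9.0167
[  39.9 -403.5    2.3]
```

Call:
{"fn": "carry_out", "kwargs": {
  "plan": [
    [25, [1.5, -15, 0], [0, 0, 0]],
    [25, [3, -30, 0], [0, 0, 0]],
    [25, [3, -30, 0], [0, 0, 0]],
    [25, [3, -30, 0], [0, 0, 0]],
    [25, [3, -30, 0], [0, 0, 0]],
    [25, [3, -30, 0], [0, 0, 0]],
    [25, [3, -30, 0], [0, 0, 0]],
    [25, [3, -30, 0], [0, 0, 0]],
    [25, [3, -30, 0], [0, 0, 0]],
    [25, [3, -30, 0], [0, 0, 0]],
    [25, [3, -30, 0], [0, 0, 0]],
    [25, [3, -30, 0], [0, 0, 0]],
    [25, [3, -30, 0], [0, 0, 0]],
    [25, [3, -20, 0], [0, 0, 0]],
    [25, [2, -8, 0], [0, 0, 0]],
    [25, [0, 0, 0], [0, 0, 0]],
    [25, [0, 0, 0], [0, 0, 0]],
    [25, [0, 0, 0], [0, 0, 0]]
  ]
}}

```text
time_s: 10.52
eef_pos: [436.8, -82.1, 37.1]
ee_rot: [-0.0, -0.056, 0.998, 0.0]
force: [0.4, -0.3, -0.5]
grip_width: 0.414
```

```bash
python3 - <<'E'
from h import *
s=ctrl.sense(); print(s['eef_pos'],yaw(s),s['force'],s['grip_width'],s['time_s'])
print(delta(s,[438.9,-83.5,2.4]))
s,c=cap('top','top3'); W=world(c)
s,c=cap('scene','sc3')
E
```

```text
[436.83259342 -82.10339663  37.14262314] 96.37067595422164 [ 0.40599721 -0.29407873 -0.52642034] 0.4144924966964859 10.5167
[-1.9 -1.6 34.7]
```

View pics/top3.png

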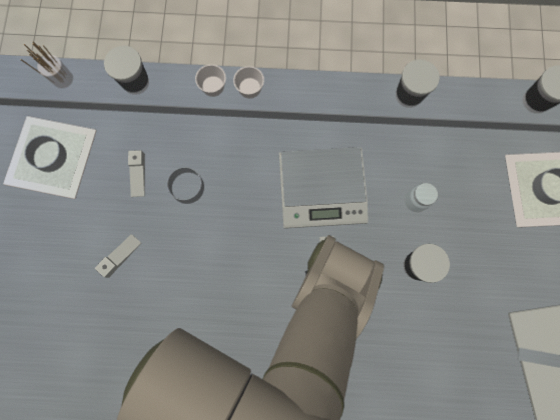

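View pics/sc3.png

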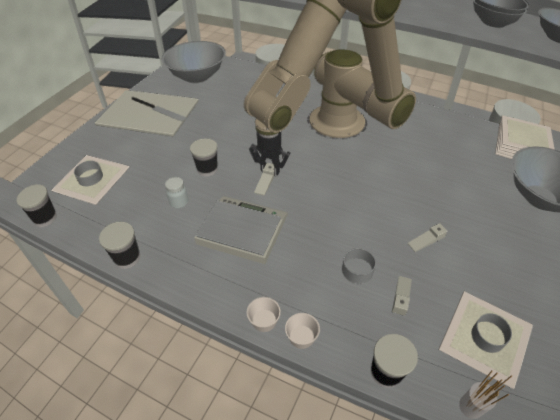

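The wedge, at about (265,180) in the scene view, is held in line with the middle of the scale's front, and everything else is in place. I'll measure the wedge and scale with the scene camera.

```bash
cat >> h.py <<'E'
def wedgepts(W,xlo,xhi,ylo,yhi,zlo,zhi):
    Q=W.reshape(-1,3); Q=Q[np.isfinite(Q[:,2])]
    m=(Q[:,0]>xlo)&(Q[:,0]<xhi)&(Q[:,1]>ylo)&(Q[:,1]<yhi)&(Q[:,2]>zlo)&(Q[:,2]<zhi); return Q[m]
E
python3 - <<'E'
from h import *
s,c=pickle.load(open('sc3.pkl','rb')); W=world(c)
A=wedgepts(W,560,780,-180,70,14,75); print('scale',rect(A)); 
P=wedgepts(W,640,740,-130,20,40,75); 
co=np.linalg.lstsq(np.c_[P[:,:2]-[691.6,-55.3],np.ones(len(P))],P[:,2],rcond=None)[0]; print('platter plane',co)
T=wedgepts(W,450,500,-150,-10,-8,8); print('table',np.median(T[:,2]))
A=wedgepts(W,462,560,-130,-40,30,60); print('wedge',rect(A),len(A), A[:,0].max())
co=np.linalg.lstsq(np.c_[A[:,:2]-[500,-77],np.ones(len(A))],A[:,2],rcond=None)[0]; print(co)
E
```

```text
scale ((669.7219848632812, -58.89391326904297), (203.58641052246094, 221.95729064941406), 6.498802185058594)
platter plane [ 1.14967074e-03 -1.25440285e-03  5.27445187e+01]
table 1.176861379524098
wedge ((501.0993347167969, -75.07086181640625), (79.12702178955078, 38.133365631103516), 3.5458719730377197) 239 540.5181354123746
[-0.18264035 -0.05783781 45.81192743]
```

Call:
{"fn": "carry_out", "kwargs": {
  "plan": [
    [25, [0, -0.8, 10], [0, 0, 0]],
    [25, [0, -0.8, 12], [0, 0, 0]],
    [25, [0, 0, 8], [0, 0, 0]],
    [25, [0, 0, 2], [0, 0, 0]],
    [25, [0, 0, 1], [0, 0, 0]],
    [25, [0, 0, 0], [0, 0, 0]],
    [25, [0, 0, 0], [0, 0, 0]],
    [25, [0, 0, 0], [0, 0, 0]]
  ]
}}

```text
time_s: 11.28
eef_pos: [437.4, -84.9, 4.6]
ee_rot: [0.0, -0.055, 0.998, -0.0]
force: [-0.7, -0.1, -0.2]
grip_width: 0.414
```

Call:
{"fn": "carry_out", "kwargs": {
  "plan": [
    [25, [0, 0, 1], [0, 0, 0]],
    [25, [0, 0, 0.7], [0, 0, 0]],
    [25, [0, 0, 0], [0, 0, 0]],
    [25, [0, 0, 0], [0, 0, 0]]
  ]
}}

```text
time_s: 11.62
eef_pos: [437.2, -84.9, 2.5]
ee_rot: [-0.0, -0.055, 0.998, 0.0]
force: [0.7, 0.1, -0.9]
grip_width: 0.407
```

Call:
{"fn": "carry_out", "kwargs": {
  "plan": [
    [25, [0, 0, 0.4], [0, 0, 0]],
    [25, [-4, 0.3, 0], [0, 0, 0]],
    [25, [-8, 0.5, 0], [0, 0, 0]],
    [25, [-8, 0.3, 0], [0, 0, 0]],
    [25, [-8, 0, 0], [0, 0, 0]],
    [25, [-8, 0, 0], [0, 0, 0]],
    [25, [-8, 0, 0], [0, 0, 0]],
    [25, [-6, 0, 0], [0, 0, 0]],
    [25, [-3, 0, 0], [0, 0, 0]],
    [25, [-2, 0, 0], [0, 0, 0]],
    [25, [0, 0, 0], [0, 0, 0]],
    [25, [0, 0, 0], [0, 0, 0]],
    [25, [0, 0, 0], [0, 0, 0]]
  ]
}}

```text
time_s: 12.7
eef_pos: [492.2, -77.7, 2.5]
ee_rot: [0.0, -0.055, 0.998, -0.0]
force: [-0.6, 1.2, 6.0]
grip_width: 0.41
```

```bash
cat >> h.py <<'E'
def report(fn):
    s=ctrl.sense(); d=s['eef_pos'][:2]-np.array([667.5,-58.3]); a=np.radians(6.35)
    x=d[0]*np.cos(a)+d[1]*np.sin(a); y=-d[0]*np.sin(a)+d[1]*np.cos(a)
    print('t',s['time_s'],'tcp',s['eef_pos'],'yaw',yaw(s),'F',s['force'],'g',s['grip_width'],'tip in scale',x+100,y)
    s,c=cap('scene',fn); W=world(c)
    A=wedgepts(W,560,780,-180,70,14,75); print('scale(scene)',rect(A))
    P=wedgepts(W,630,745,-140,30,40,75)
    for _ in range(3):
        co=np.linalg.lstsq(np.c_[P[:,:2]-[691.6,-55.3],np.ones(len(P))],P[:,2],rcond=None)[0]
        r=P[:,2]-np.c_[P[:,:2]-[691.6,-55.3],np.ones(len(P))]@co; P=P[abs(r)<3*r.std()]
    sl=co[0]*np.cos(a)+co[1]*np.sin(a); sy=-co[0]*np.sin(a)+co[1]*np.cos(a); print('slope x,y',sl,sy,'lift foot mm (-slope*160)',-sl*160,'h',co[2],len(P))
E
python3 - <<'E'
from h import *
report('sc4')
E
```

```text
t 12.7 tcp [492.20066405 -77.70133584   2.47125072] yaw 96.34220097449459 F [-0.61190384  1.24169282  6.00183029] g 0.4097505945847223 tip in scale -76.36966224572654 0.10609313796122066
scale(scene) ((668.7188720703125, -58.791419982910156), (207.51718139648438, 221.35757446289062), 6.502517223358154)
slope x,y 0.0008084669055127883 -0.000860438593491758 lift foot mm (-slope*160) -0.12935470488204615 h 52.843688606805024 1727
```

Call:
{"fn": "carry_out", "kwargs": {
  "plan": [
    [25, [-2, 0, 0], [0, 0, 0]],
    [25, [-2, 0, 0], [0, 0, 0]],
    [25, [-2, 0, 0], [0, 0, 0]],
    [25, [-2, 0, 0], [0, 0, 0]],
    [25, [-2, 0, 0], [0, 0, 0]],
    [25, [-2, 0, 0], [0, 0, 0]],
    [25, [-2, 0, 0], [0, 0, 0]],
    [25, [-2, 0, 0], [0, 0, 0]],
    [25, [-1, 0, 0], [0, 0, 0]],
    [25, [0, 0, 0], [0, 0, 0]],
    [25, [0, 0, 0], [0, 0, 0]]
  ]
}}

```text
time_s: 13.67
eef_pos: [507.3, -75.8, 2.5]
ee_rot: [-0.002, -0.056, 0.998, 0.0]
force: [-12.1, -1.4, 14.3]
grip_width: 0.41
```

```bash
python3 - <<'E'
from h import *
report('sc5')
E
```

```text
t 13.6667 tcp [507.27599112 -75.80593149   2.46954728] yaw 96.36500868302176 F [-12.08428014  -1.3551268   14.26630681] g 0.40956939079679616 tip in scale -61.177190210008405 0.3225125824854054
scale(scene) ((665.6603393554688, -59.520042419433594), (213.5409393310547, 221.54385375976562), 6.397911071777344)
slope x,y -0.0023473093783742452 -0.000784383919877148 lift foot mm (-slope*160) 0.37556950053987925 h 53.09480500825817 1718
```

The wedge has engaged, with about 0.5 mm of lift and a 12 N push. I'll continue slowly and check that the scale doesn't slide.

Call:
{"fn": "carry_out", "kwargs": {
  "plan": [
    [25, [-1, 0, 0], [0, 0, 0]],
    [25, [-1, 0, 0], [0, 0, 0]],
    [25, [-1, 0, 0], [0, 0, 0]],
    [25, [-1, 0, 0], [0, 0, 0]],
    [25, [-1, 0, 0], [0, 0, 0]],
    [25, [0, 0, 0], [0, 0, 0]],
    [25, [0, 0, 0], [0, 0, 0]]
  ]
}}

```text
time_s: 14.3
eef_pos: [512.1, -75.2, 2.5]
ee_rot: [-0.002, -0.056, 0.998, 0.0]
force: [-12.6, -1.1, 14.7]
grip_width: 0.414
```

```bash
cat >> h.py <<'E'
def plat(pk):
    s,c=pickle.load(open(pk,'rb')); W=world(c); P=wedgepts(W,600,790,-200,90,49.5,62); print(pk,rect(P))
E
python3 - <<'E'
from h import *
report('sc6')
cap('top','top6')
for k in('sc3','sc4','sc5','sc6'): plat(k+'.pkl')
for k in('top2','top3','top6'): plat(k+'.pkl')
E
```

```text
t 14.3 tcp [512.0923834  -75.21043207   2.45957463] yaw 96.36854111574412 F [-12.62052134  -1.07035688  14.67308878] g 0.41433636844557037 tip in scale -56.32448416225415 0.3816575024301052
scale(scene) ((665.5263671875, -59.306602478027344), (213.30116271972656, 222.49676513671875), 6.0789666175842285)
slope x,y -0.01116325058694525 3.84886477165522e-05 lift foot mm (-slope*160) 1.78612009391124 h 53.38469960721716 1722
sc3.pkl ((692.20703125, -56.701385498046875), (152.01242065429688, 211.37210083007812), 6.591399192810059)
sc4.pkl ((693.208251953125, -57.17308807373047), (150.88304138183594, 211.95745849609375), 6.780879497528076)
sc5.pkl ((692.8992309570312, -56.663970947265625), (152.18765258789062, 211.59420776367188), 6.16465425491333)
sc6.pkl ((692.3372192382812, -56.08277893066406), (151.1283416748047, 212.38525390625), 6.900356769561768)
top2.pkl ((691.41845703125, -55.374305725097656), (148.39781188964844, 209.82852172851562), 6.151207447052002)
top3.pkl ((691.286865234375, -55.5633544921875), (148.89288330078125, 209.99478149414062), 6.538993835449219)
top6.pkl ((691.5558471679688, -55.48676300048828), (148.05836486816406, 210.04771423339844), 6.554049015045166)
```

View pics/top6.png

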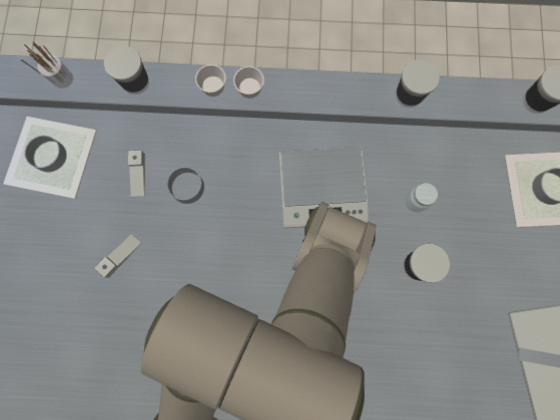

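View pics/sc6.png

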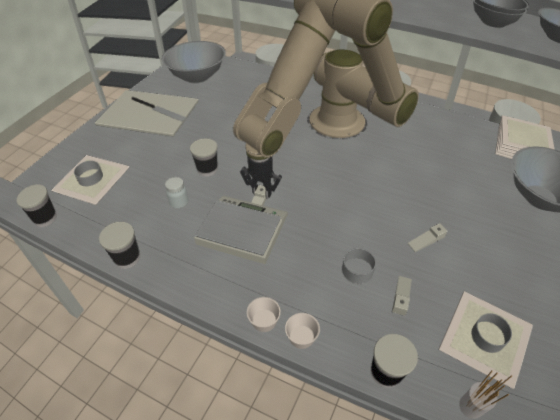

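The scale hasn't moved. Lift is about 1.6 mm from the wedge position and 1.9 mm from the platter slope. It needs about 4 mm more travel.

Call:
{"fn": "carry_out", "kwargs": {
  "plan": [
    [25, [-1, 0, 0], [0, 0, 0]],
    [25, [-1, 0, 0], [0, 0, 0]],
    [25, [-1, 0, 0], [0, 0, 0]],
    [25, [-1, 0, 0], [0, 0, 0]],
    [25, [-0.4, 0, 0], [0, 0, 0]],
    [25, [0, 0, 0], [0, 0, 0]],
    [25, [0, 0, 0], [0, 0, 0]],
    [25, [0, 0, 0], [0, 0, 0]],
    [25, [0, 0, 0], [0, 0, 0]]
  ]
}}

```text
time_s: 15.15
eef_pos: [516.4, -74.7, 2.4]
ee_rot: [-0.002, -0.056, 0.998, 0.0]
force: [-13.2, -1.6, 14.0]
grip_width: 0.411
```

```bash
python3 - <<'E'
from h import *
report('sc7')
s,c=cap('top','top7'); plat('top7.pkl')
W=world(c);P=wedgepts(W,630,750,-140,30,45,75); co=np.linalg.lstsq(np.c_[P[:,:2]-[691.6,-55.3],np.ones(len(P))],P[:,2],rcond=None)[0]; print(co, len(P))
s,c=pickle.load(open('top3.pkl','rb'))
W=world(c);P=wedgepts(W,630,750,-140,30,45,75); co=np.linalg.lstsq(np.c_[P[:,:2]-[691.6,-55.3],np.ones(len(P))],P[:,2],rcond=None)[0]; print('before',co)
s=ctrl.sense();print(s['eef_pos'],s['force'],s['dq'])
cap('wrist','wr7')
E
```

```text
t 15.15 tcp [516.37325117 -74.72947489   2.44601902] yaw 96.3692255263819 F [-13.2300401   -1.55399498  13.98151105] g 0.4112078611086888 tip in scale -52.01668563505859 0.38619282754363127
scale(scene) ((665.412353515625, -58.71757507324219), (213.0224609375, 220.5313720703125), 6.492306232452393)
slope x,y -0.01564248625400224 0.000286061266180977 lift foot mm (-slope*160) 2.5027978006403586 h 53.615528312566575 1736
top7.pkl ((691.9418334960938, -55.616920471191406), (148.5991973876953, 210.24478149414062), 6.552816867828369)
[-1.32522987e-02 -1.25846770e-03  5.34306541e+01] 2899
before [-5.09213994e-05 -6.35901628e-04  5.26796206e+01]
[516.3809179  -74.75715791   2.45739056] [-13.58226479  -0.58750701  14.0464403 ] [-1.29545184e-04  6.32091667e-04 -4.82955559e-04  1.57234132e-05
 -9.43029631e-04  3.40463022e-04]
```

View pics/wr7.png

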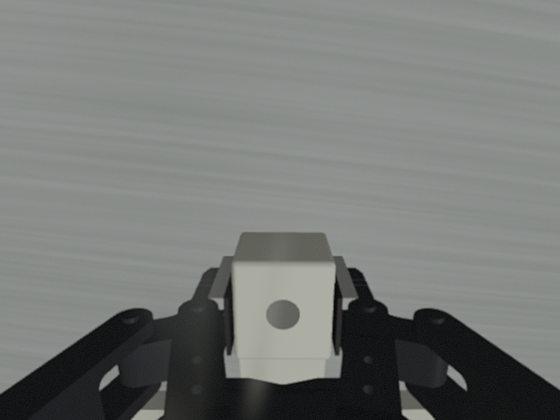

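The lift estimates agree at 2.1 to 2.7 mm. In the wrist view the heel, at about (284,315), sits in the pads exactly as at the grasp, so it hasn't slipped. Handing in.

```bash
python3 - <<'E'
from h import *
print(ctrl.finish_job()); s=ctrl.sense(); print(s['time_s'],s['eef_pos'],s['force'],s['grip_width'])
E
```

```text
the job is handed in; nothing more can be done
None
the job is handed in; nothing more can be done
```

I pressed the platter home and pushed the wedge under the middle of the scale's front edge. I handed the job in at about 15 s, still gripping the wedge; the interface gives no verdict.

- **Platter:** it reached its hard stop at 52.0 mm under 10 to 14 N. The top camera afterwards read 52.7 mm, about 52 mm after its 0.6 mm offset.
- **Wedge:** I took the lookalike nearest the base. It went in flat and square to the scale (within about 0.1 rad), about 48 mm in and less than 1 mm off the middle. The wrist picture showed no slip in the grip.
- **Front feet:** lift is about 2.3 mm from the wedge position. The change in platter tilt gives 2.1 mm from the top camera and 2.7 mm from the scene camera. All three are between 2 and 3 mm to within the camera accuracy.
- **Scale and other things:** the platter centre moved less than 1 mm between pictures. The tub, jar and ring mould look undisturbed in the pictures, though I did not re-measure them.
- **Disagreement:** the tool's horizontal push read about 13 N, above the 3 to 8 N expected. I think the extra is worktop friction, because I held the wedge down with several newtons, but I did not check that. The scale did not shift.

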